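# Lock the slide box onto the tipped rocker

### The arm

A 6-joint arm with a two-finger parallel gripper is mounted at the origin on the work surface. World frame = base frame: x ahead of the robot, y to its left, z up, the work surface at z = 0. Lengths are in m, angles in rad, forces in N, time in s.
With the tool pointing down it reaches from about 0.375 to 0.9 m from the base axis. Payload 3.1 kg.
Tool frame: the origin (TCP) lies at the very end of the fingers, on their centre line; the grasp point (between the pads) lies 19 mm behind it (manip.hold_point_z is the distance from the TCP to the grasp point, in m); y points along the fingers, z is the direction in which the jaws open and shut, and the axes are right-handed (so a half turn about y gives the same grasp; the last joint's range is limited). The gripper opens to 85 mm and grips with 20 to 120 N. Pads are 22 mm wide; open, the fingers measure 114 mm over their backs; the gripper's body (76 mm by 85 mm) begins 54 mm behind the grasp point. The pads swing forward as they close: fully open they stand 13 mm farther back than shut.
Start: joints at [-1.367, 0.527, 1.433, -0, 1.181, -0.178], TCP at [0.233, -0.58, 0.231] pointing down, gripper open.
Joint ranges: [-3.08, 3.08], [-0.75, 2.2], [0.22, 2.44], [-1.43, 4.57], [0, 2.65], [-2.85, 2.85]. Speed limits (rad/s): [2.79, 2.79, 3.14, 3.14, 3.14, 3.14].

### API

Orientations are given as a unit quaternion [x, y, z, w].
In Python, from station import manip, eyes, workorder gives the robot as it stands. The module is installed in compiled form; this text tells all that it offers.
- The arm moves only by the shell command python3 -m jog 'ROWS' [OPENING] [FORCE]. ROWS is JSON, a list of rows, each a list of 2 entries, a list of its own where there are three numbers: the shift along the tool's x, y, z in cm, then the turn about the tool's y in rad. A call has 1 to 20 rows; each row is the pose to reach, as a shift and turn from the pose commanded when the call began, along the tool's axes at that moment; what a row does not reach only later rows make up. A row lasts 1/12 s, in which the tool goes at most 41.7 mm and 7.16 degrees, less where a joint would pass 70% of its speed; a pose out of reach is approached as far as the arm can. A call with a gripper value outside its range is refused whole. OPENING is the finger opening in cm, from 0 to 8.54, set as the call begins (- or left out, the last holds). The fingers move at their own pace and stop on an object; FORCE is the grip in N (left out, the last holds). Time passes only in rows, so rows that repeat a pose let the fingers close. It gives the time, the measured TCP pose, the force and the opening at its end, in the units of the state.
- manip.sense(): the state, without advancing time (a new reading comes with each control period).
- eyes.snapshot(name): name is "side" or "top" or "wrist"; returns a dict with "frame" (384x512x3 uint8, red, green, blue), "vfov" (degrees; the focal length in pixels is half the picture's height over the tangent of half this angle, whatever the lens; pixels are square), "cx", "cy" (the principal point, pixels), "rvec" (rotation vector, rad) and "tvec" (3), from world to camera coordinates, as OpenCV has them. Camera axes: x right, y down, z forward; pixel columns grow to the right and rows downward; lengths in m; the calibration is good to about 2 mm. A picture is of the moment at which its call begins. There is no depth.
- workorder.sign_off(): hands the job in, once; it reports no verdict.
The state is a dict: "t": time; "q": joint angles; "qd": joint speeds; "tau": joint torques, N m; "tcp_pos": TCP position; "tool_rot": TCP orientation; "force": force on the tool from outside, world axes, zero at the start; "ft_torque": the same for the moment, N m; "finger_gap": opening from 0.0 (shut) to 1.0 (fully open).
Only numpy, scipy, OpenCV 4.12 (cv2) and the standard library are available. Lean on these libraries where they do the work, as an engineer would, in place of code of your own. Each camera call takes 0.05 s, during which the arm holds its last target. There are 200 camera calls.

### The job

Load the slide box onto the rocker: set it flush on the tipped platform between the four corner locators, its long side up the slope. Then lift the plunger knob of the spring-return retaining arm out of its park notch, swing the arm across over the box against its spring and let the plunger drop fully into the lock notch at the other end of the quadrant, so that the arm stays put when you let go. Leave the other things on the bench where they are.

Things in the scene. Friction and masses are not known exactly. Their poses are not given: they have to be found in the camera images.
- platform: The rocker's platform, a fixed 280 x 220 mm plate with dark grey mat, tipped 30 degrees so that it slopes down toward the robot. Origin on the mat at the centre of the nest for the box; own x points up the slope, y level across it (to the robot's left), z square out of the mat.
- nest_corner (a point): Inner corner, at mat level, of one of the four L-shaped aluminium locators, 12 mm high, that bound the nest: inner faces at platform x = +-68.5 mm and y = +-29.5 mm, so the box has 3.5 mm of play each way. Their legs cover only the corners (|x| above 51, |y| above 12 mm); the sides between are free.
- slide_box: The slide box: a closed plastic box with grey base and white lid, 130 long (own x) x 52 wide (own y) x 42 mm high, about 0.25 kg. Origin at the centre of its underside. It starts on the bench, to the left or the right of the rocker, and may go in either way round.
- pivot_foot (a point): Foot, on the mat, of the retaining arm's pivot axis (platform x = 35, y = 78 mm), which is parallel to platform z. A steel post 62 mm high with a coil spring round it and a hub 30 mm across at the arm's height.
- clamp_arm (a joint): Angle of the retaining arm, a flat steel bar 22 mm wide, 46 to 52 mm above the mat. 0 = sprung open on its stop, 25 degrees off platform +x toward -y; grows as it swings clockwise seen from above. At 1.1345 rad it points along platform -y, across the box, at the lock notch; end stop 1.23. The spring pulls it back with 0.55 N m at 0 to 0.85 N m when locked (4 to 6 N at the knob).
- plunger (a joint): Lift in m of the captive plunger at the arm's free end, 150 mm from the pivot axis; moves along platform z, 0 = fully down, range to 0.024. A spring pushes it down (2.5 to 5.5 N). Down in a notch it pins the arm; lift it 15 mm or more to clear the quadrant. It is 10 mm thick with a round end.
- knob_grip (a point): Middle of the plunger's black knob, the place to grip: a cylinder 25 mm thick and 30 mm high, standing along platform z, free to spin; with the plunger down this point is 78 mm above the mat, 26 mm above the arm. It moves with arm and plunger.
- park_notch (a point): Centre, at the top face, of the notch in which the plunger starts: one of the two notches, each about 14 mm wide and open outward, in the quadrant, an arc-shaped steel plate 10 mm thick (top 36 mm above the mat) on posts under the knob's path. Let down between the notches, the plunger slides on top of this plate.
- lock_notch (a point): Centre of the lock notch at the top face of the quadrant, 36 mm above the mat, at platform x = 35, y = -72 mm; with the plunger down in it the knob's middle stands 42 mm above this point along platform z.
- tube_rack: White rack of small tubes, 120 x 55 x 63 mm, on the other side of the rocker from the box; leave it alone.
- stain_bottle: Amber bottle, 54 mm thick, 125 mm high; leave it alone.
- oil_jar: Small clear jar, 48 mm thick, 62 mm high; leave it alone.
- beaker: Glass beaker, 68 mm thick, 88 mm high; leave it alone.
- well_plate: Flat white well plate, 128 x 86 x 16 mm; leave it alone.
- timer: White bench timer, 62 x 75 x 22 mm; leave it alone.
- slide_mailer: White slide mailer, 40 x 90 x 24 mm; leave it alone.

How it is judged:
By the outcome, as a careful person would: the job done as asked, in the order asked, and still so for the second after the job is handed in, with the robot touching nothing.
It also fails if it takes over 58 s, if anything falls off the work surface, if the arm or the gripper's body presses on something with over 40 N, if the wrist force passes 120 N, or if a joint passes its speed limit or range.

## Working session

There is one attempt and no reset: what is moved stays moved. The work goes in short steps, Python scripts to look and compute and a shell command to move; the robot and the scene stay as the last step left them, time stands still between calls to the robot, and variables do not carry over. Pictures are saved under pics/ and viewed, about 8 in all and at most 12, crops included, and the job is handed in when it is done.

```bash
mkdir -p pics; cat > h.py <<'E'
import numpy as np,cv2
from station import manip,eyes,workorder
from scipy.spatial.transform import Rotation as R
def snap(n,f,save=True):
    s=eyes.snapshot(n); im=s.pop("frame"); np.savez('pics/'+f+'.npz',im=im,name=n,**s); cv2.imwrite('pics/'+f+'.png',im[:,:,::-1]); return s
def cal(f):
    s=np.load('pics/'+f+'.npz'); im=s['im'];fl=im.shape[0]/2/np.tan(np.radians(float(s['vfov']))/2)
    K=np.array([[fl,0,float(s['cx'])],[0,fl,float(s['cy'])],[0,0,1]]); return K,s['rvec'].astype(float),s['tvec'].astype(float).ravel(),im
def proj(f,P):
    K,r,t,_=cal(f); return cv2.projectPoints(np.array(P,float).reshape(-1,1,3),r,t,K,None)[0].reshape(-1,2)
def ray(f,uv):
    K,r,t,_=cal(f); M=cv2.Rodrigues(r)[0]; d=M.T@np.linalg.inv(K)@np.array([uv[0],uv[1],1.]); return -M.T@t,d/np.linalg.norm(d)
def atz(f,uv,z):
    c,d=ray(f,uv); return c+d*(z-c[2])/d[2]
def tri(obs):
    A=0;b=0
    for f,uv in obs:
        c,d=ray(f,uv);P=np.eye(3)-np.outer(d,d);A=A+P;b=b+P@c
    return np.linalg.solve(A,b)
E
python3 - <<'E'
from h import *
for n in ("side","top","wrist"):
    s=snap(n,n+"0"); print(n,{k:np.round(v,3) for k,v in s.items()})
s=manip.sense();print(s);print(manip.hold_point_z)
a=[cv2.imread(f'pics/{n}0.png') for n in("top","side")]
for n,i in zip(("top","side"),a): cv2.imwrite(f'pics/{n}0b.png',cv2.resize(i,(800,600),interpolation=cv2.INTER_CUBIC))
E
```

```text
side {'vfov': np.float64(46.197), 'cx': np.float64(249.775), 'cy': np.float64(188.923), 'rvec': array([ 2.107, -0.584,  0.325]), 'tvec': array([-0.425,  0.301,  1.288])}
top {'vfov': np.float64(54.568), 'cx': np.float64(249.099), 'cy': np.float64(195.493), 'rvec': array([ 2.178, -2.127,  0.147]), 'tvec': array([-0.034,  0.519,  1.43 ])}
wrist {'vfov': np.float64(66.696), 'cx': np.float64(264.853), 'cy': np.float64(189.91), 'rvec': array([-2.398,  1.618,  0.237]), 'tvec': array([-0.625, -0.038,  0.378])}
{'t': 0.15, 'q': array([-1.36752065e+00,  5.28250764e-01,  1.43360931e+00,  1.82129906e-05,
        1.18140218e+00, -1.78507759e-01]), 'qd': array([-3.94168244e-04, -2.63355236e-03, -5.52329098e-03,  7.24483529e-04,
        2.00719162e-05, -8.32230250e-04]), 'tau': array([ 4.30378695e-04, -4.42742300e+01, -1.78276330e+01, -1.97430477e-04,
        5.61541674e-03, -1.23574068e-05]), 'tcp_pos': array([ 0.23277528, -0.57944497,  0.23055914]), 'tool_rot': array([-0.13416145,  0.69485304, -0.6936724 ,  0.13415874]), 'force': array([-0.21948341, -0.07737531,  0.208154  ]), 'ft_torque': array([-0.00510719,  0.01256537, -0.02469354]), 'finger_gap': 1.0029223587886484}
0.0187
```

View pics/top0b.png

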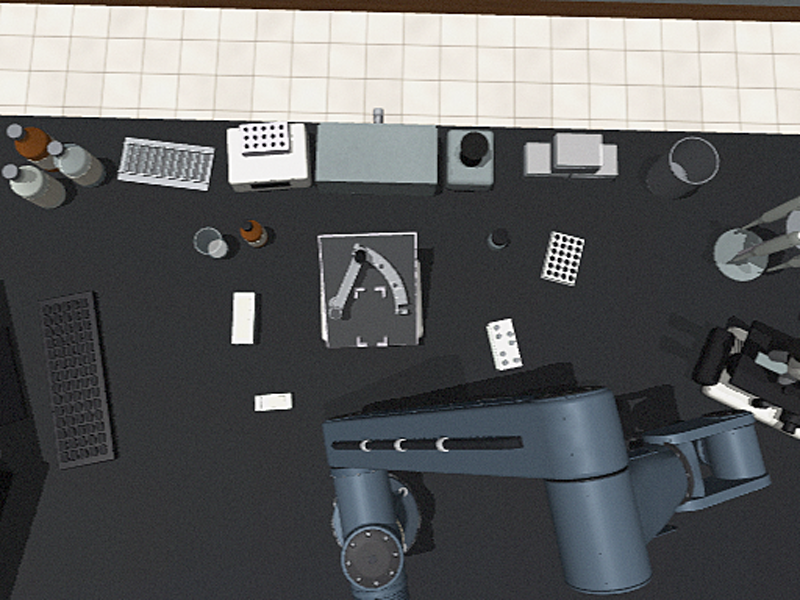

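View pics/side0b.png

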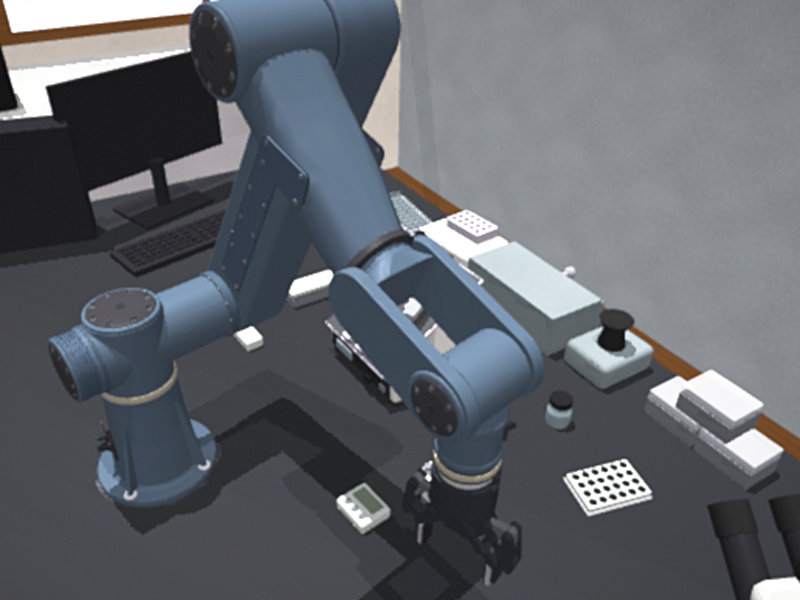

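The top view shows the rocker at about (368,290), the pivot at (335,310) on its left, and the knob at (360,256). The likely slide box is the white block at (243,318), with the tube rack at (504,345). In the side view the arm hides the rocker. Next I'll enlarge crops of the top view.

```bash
python3 - <<'E'
from h import *
im=cal('top0')[3][:,:,::-1]
c=im[140:230,135:275]; c=cv2.resize(c,None,fx=5.7,fy=5.7,interpolation=cv2.INTER_CUBIC); print(c.shape)
cv2.imwrite('pics/c1.png',c)
for uv in [(148,187),(164,188),(163,220),(148,219)]: print(atz('top0',uv,.042))
E
```

```text
(513, 798, 3)
[0.54302773 0.37626355 0.042     ]
[0.54057035 0.31330836 0.042     ]
[0.41499623 0.31038061 0.042     ]
[0.41749007 0.36873404 0.042     ]
```

View pics/c1.png

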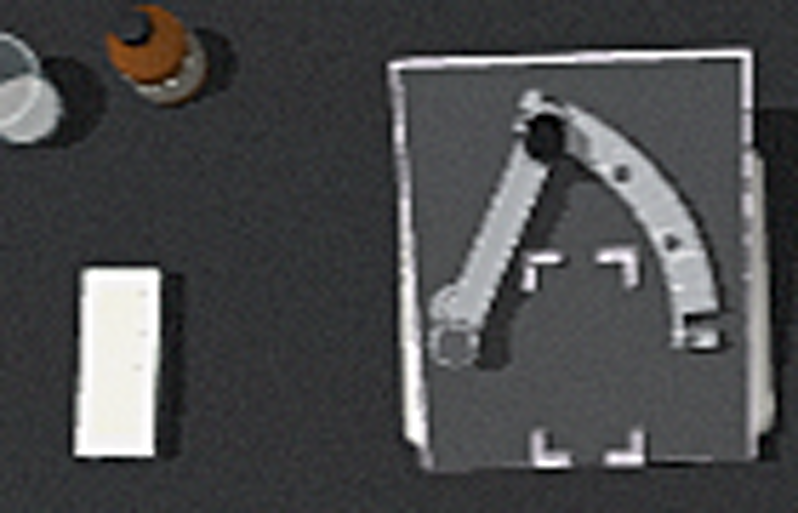

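```bash
cat >> h.py <<'E'
T30=np.radians(30)
def plat(p,pts): # p: x,y,z,yaw ; pts mm platform
    M=(R.from_euler('z',p[3])*R.from_euler('y',-T30)).as_matrix(); return np.array(p[:3])+np.asarray(pts,float)@M.T/1000
E
python3 - <<'E'
from h import *
from scipy.optimize import least_squares
s=manip.sense(); print(R.from_quat(s['tool_rot']).as_matrix().round(3))
K,r,t,_=cal('wrist0');M=cv2.Rodrigues(r)[0];c=-M.T@t
Rt=R.from_quat(s['tool_rot']).as_matrix();print('cam in tool',Rt.T@(c-s['tcp_pos']),'cam axes in tool (cols)',(Rt.T@M.T).round(3))
f=lambda a:(np.array(a)+.5)/5.7-.5+np.array([135,140])
P=[[68.5,29.5,0],[68.5,-29.5,0],[-68.5,29.5,0],[-68.5,-29.5,0],[35,78,62],[35+150*np.cos(np.radians(25)),78-150*np.sin(np.radians(25)),93],[35,-72,36]]
U=f([(537,264),(627,264),(541,457),(634,457),(454,345),(545,137),(700,328)])
res=least_squares(lambda p:(proj('top0',plat(p,P))-U).ravel(),[.5,0,.08,0],x_scale=.1,loss='soft_l1')
print(res.x,res.fun.round(2)); 
for uv in f([(82,269),(160,268),(156,457),(75,457)]): print(atz('top0',uv,.042))
E
```

```text
[[-0.928 -0.     0.373]
 [-0.373  0.002 -0.928]
 [-0.    -1.    -0.002]]
cam in tool [-0.07263825 -0.14172794  0.00053675] cam axes in tool (cols) [[-0.002  0.958  0.286]
 [-0.    -0.286  0.958]
 [ 1.     0.001  0.001]]
[0.47701297 0.0211786  0.15263872 0.03897995] [-0.44 -0.94  0.45 -1.19  0.08  0.07 -0.19 -0.17 -0.5   0.64  0.57  1.58
  0.    0.05]
[0.5439901 0.3724979 0.042    ]
[0.54597926 0.31887265 0.042     ]
[0.41581808 0.31447623 0.042     ]
[0.414508   0.36954221 0.042     ]
```

```bash
python3 -m jog '[[[-40,-21,-25],0.17],[[-40,-21,-25],0.347],[[-40,-21,-25],0.347],[[-40,-21,-25],0.347],[[-40,-21,-25],0.347],[[-40,-21,-25],0.347],[[-40,-21,-25],0.347],[[-40,-21,-25],0.347],[[-40,-21,-25],0.347],[[-40,-21,-25],0.347],[[-40,-21,-25],0.347],[[-54,-22,-58],0.347],[[-54,-22,-58],0.347],[[-54,-22,-58],0.347],[[-54,-22,-58],0.347],[[-54,-22,-58],0.347],[[-54,-22,-58],0.347],[[-54,-22,-58],0.347],[[-54,-22,-58],0.347],[[-54,-22,-58],0.347]]' 8.54 30
python3 -m jog '[[[0,0,0],0],[[0,0,0],0],[[0,0,0],0]]'
python3 - <<'E'
from h import *
snap('wrist','w1');snap('side','s1')
s=manip.sense();print(s['t'],s['tcp_pos'],s['q'],R.from_quat(s['tool_rot']).as_matrix().round(3))
for n in('w1','s1'):cv2.imwrite(f'pics/{n}b.png',cv2.resize(cal(n)[3][:,:,::-1],(800,600),interpolation=cv2.INTER_CUBIC))
E
```

```text
t: 1.82
tcp_pos: [0.5146, 0.1324, 0.4489]
tool_rot: [0.012, -0.707, 0.707, -0.012]
force: [-0.2, -0.9, 0.5]
finger_gap: 0.998
t: 2.07
tcp_pos: [0.5148, 0.1301, 0.4484]
tool_rot: [0.013, -0.707, 0.707, -0.012]
force: [-1.4, -0.8, -0.3]
finger_gap: 1.002
2.1667 [0.51501185 0.12896889 0.44850017] [ 3.50427109e-02  2.14000958e-01  1.33005729e+00 -5.19275922e-04
  1.59844642e+00  1.57286489e+00] [[-0.999 -0.001  0.033]
 [-0.033 -0.001 -0.999]
 [ 0.001 -1.     0.001]]
```

View pics/w1b.png

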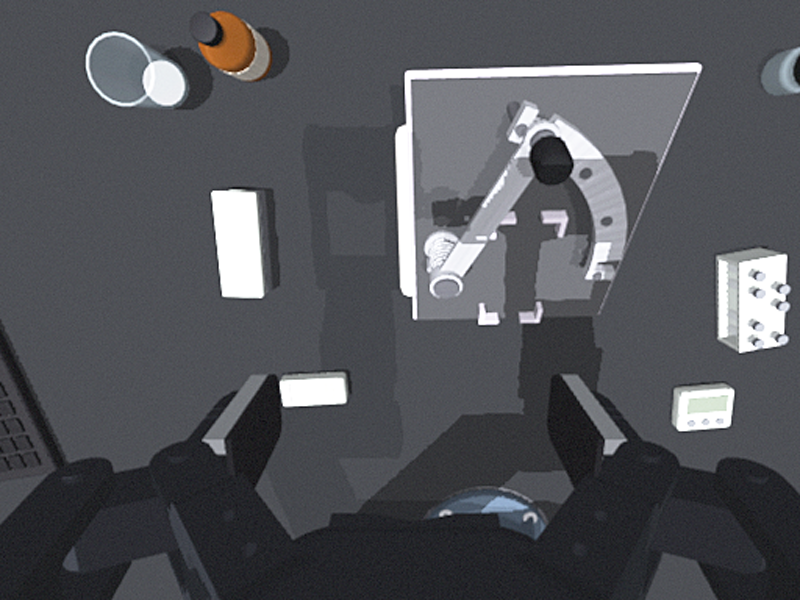

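The wrist view shows the slide box at about (240,243), the rocker, the knob at (552,160), the pivot cap at (447,286) and the lock notch at about (600,270). I'll enlarge it to read points accurately.

```bash
python3 - <<'E'
from h import *
im=cal('w1')[3][:,:,::-1]
c=cv2.resize(im[38:212,250:460],None,fx=3.8,fy=3.4,interpolation=cv2.INTER_CUBIC) 
c=cv2.resize(im[60:212,255:445],None,fx=3.9,fy=3.9,interpolation=cv2.INTER_CUBIC); print(c.shape)
cv2.imwrite('pics/c2.png',c)
E
```

```text
(593, 741, 3)
```

View pics/c2.png

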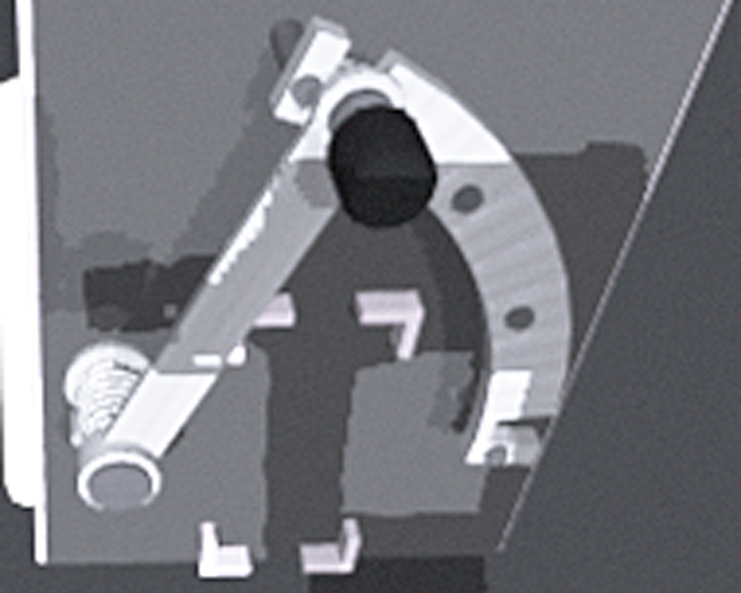

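```bash
python3 - <<'E'
from h import *
from scipy.optimize import least_squares
a=np.radians(25);kn=[35+150*np.cos(a),78-150*np.sin(a),78]
P=[[68.5,29.5,0],[68.5,-29.5,0],[-68.5,29.5,0],[-68.5,-29.5,0],[35,78,62],kn,[35,-72,36]]
f=lambda a:(np.array(a)+.5)/5.7-.5+np.array([135,140])
g=lambda a:(np.array(a)+.5)/3.9-.5+np.array([255,60])
U=f([(537,264),(627,264),(541,457),(634,457),(454,345),(545,137),(700,328)])
V=g([(400,325),(213,549),(340,543),(120,483),(382,166),(518,433)]);PV=[P[i] for i in(1,2,3,4,5,6)]
def fn(p): return np.r_[(proj('top0',plat(p,P))-U).ravel()*1.3,(proj('w1',plat(p,PV))-V).ravel()]
for ls in('linear','soft_l1'):
    res=least_squares(fn,[.5,0,.1,0],x_scale=.1,loss=ls); print(res.x); print(res.fun[:14].reshape(-1,2).round(1).tolist(),res.fun[14:].reshape(-1,2).round(1).tolist())
np.save('plat.npy',res.x)
# box fit: 8 top/bottom corners
B=lambda p,h:np.c_[np.array([[65,26],[65,-26],[-65,-26],[-65,26]])@np.array([[np.cos(p[2]),np.sin(p[2])],[-np.sin(p[2]),np.cos(p[2])]])/1000+p[:2],np.full(4,h)]
Ub=f([(82,269),(160,268),(156,457),(75,457)])
Vb=np.array([(211,191),(266,188),(264,298),(221,297)])*.64-.2 # rough: top-left,top-right,bot-right,bot-left
r=least_squares(lambda p:(proj('top0',B(p,.042))-Ub).ravel(),[.48,.34,.03]);print('box top',r.x,r.fun.round(1))
im=cal('w1')[3][:,:,::-1].copy()
q=[proj('w1',B(r.x,h)) for h in(0,.042)]
im=cv2.resize(im,None,fx=4,fy=4,interpolation=cv2.INTER_CUBIC)
for qq in q: cv2.polylines(im,[((qq+.5)*4-.5).astype(int).reshape(-1,1,2)],True,(0,0,255),1)
def pl(pts,close=True): cv2.polylines(im,[((proj('w1',plat(res.x,pts))+.5)*4-.5).astype(int).reshape(-1,1,2)],close,(0,0,255),1)
pl([[68.5,29.5,0],[68.5,-29.5,0],[-68.5,-29.5,0],[-68.5,29.5,0]])
pl([[35,78,0],[35,78,62]],False)
for z in(63,93): pl([[kn[0]+12.5*np.cos(t),kn[1]+12.5*np.sin(t),z] for t in np.linspace(0,6.2,20)])
pl([[42,-65,36],[42,-79,36],[28,-79,36],[28,-65,36]])
c=im[200:860,480:1280+480]; c=cv2.resize(c,(800,413)); 
c=np.hstack([im[440:800,500:730],im[240:840,1000:1740][0:0].reshape(0,740,3)]) if 0 else im[260:840,500:1740]
cv2.imwrite('pics/c3.png',cv2.resize(c,(800,374),interpolation=cv2.INTER_AREA))
E
```

```text
[0.48170528 0.02063481 0.12300064 0.04822234]
[[0.0, -1.1], [0.7, -1.6], [1.0, -0.7], [0.2, -1.2], [0.6, 0.7], [1.3, 1.0], [-0.1, -0.5]] [[-0.0, -4.5], [-1.3, -0.1], [-1.4, 1.1], [0.1, 1.8], [0.7, 1.7], [-0.9, 0.9]]
[0.48253446 0.02075003 0.12389211 0.05379839]
[[-0.1, -1.3], [0.5, -2.0], [1.1, -1.0], [0.3, -1.6], [0.6, 0.5], [1.1, 0.7], [-0.1, -1.0]] [[-0.1, -5.1], [-1.1, -0.2], [-1.1, 0.8], [0.1, 1.7], [0.3, 1.0], [-0.7, 0.2]]
box top [0.48007243 0.34384794 0.02881725] [ 0.2 -0.1 -0.2  0.  -0.4 -0.   0.4  0.1]
```

View pics/c3.png

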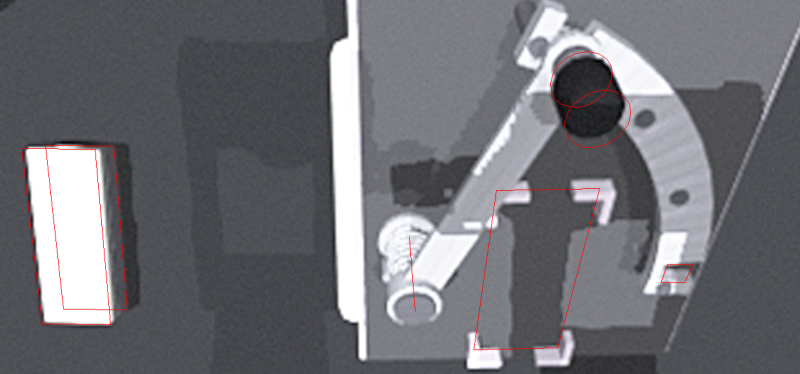

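```bash
python3 - <<'E'
from h import *
from scipy.optimize import least_squares
print('topcam',ray('top0',(0,0))[0].round(3))
a=np.radians(25);kn=[35+150*np.cos(a),78-150*np.sin(a),78]
P=[[68.5,29.5,12],[68.5,-29.5,12],[-68.5,29.5,0],[-68.5,-29.5,0],[35,78,62],kn,[35,-72,36]]
f=lambda a:(np.array(a)+.5)/5.7-.5+np.array([135,140])
g=lambda a:(np.array(a)+.5)/3.9-.5+np.array([255,60])
U=f([(537,264),(627,264),(541,457),(634,457),(454,345),(545,137),(700,328)])
V=g([(403,325),(213,549),(340,543),(120,483),(382,166),(518,433)]);PV=[P[i] for i in(1,2,3,4,5,6)]
def fn(p): return np.r_[(proj('top0',plat(p,P))-U).ravel()*1.3,(proj('w1',plat(p,PV))-V).ravel()]
for ls in('linear','soft_l1'):
    res=least_squares(fn,[.5,0,.1,0],x_scale=.1,loss=ls); print(res.x); print(res.fun[:14].reshape(-1,2).round(1).tolist(),res.fun[14:].reshape(-1,2).round(1).tolist())
np.save('plat.npy',res.x)
print(plat(res.x,[[0,0,0],[0,0,30],kn,[35,-72,78]]).round(4))
E
```

```text
topcam [ 0.323 -0.021  1.487]
[0.48293206 0.02087269 0.12356362 0.05393614]
[[-0.3, 0.1], [0.5, -0.6], [1.1, -1.1], [0.3, -1.7], [0.5, 0.4], [1.0, 0.5], [-0.2, -1.1]] [[0.9, -0.4], [-1.2, -0.5], [-1.1, 0.5], [-0.0, 1.4], [0.1, 0.6], [-0.8, -0.1]]
[0.48301342 0.02101275 0.12428482 0.05491768]
[[-0.4, 0.0], [0.5, -0.6], [1.0, -1.1], [0.2, -1.8], [0.5, 0.3], [0.9, 0.5], [-0.2, -1.2]] [[0.9, -0.4], [-1.2, -0.4], [-1.1, 0.6], [-0.1, 1.5], [0.1, 0.5], [-0.7, -0.1]]
[[ 0.483   0.021   0.1243]
 [ 0.468   0.0202  0.1503]
 [ 0.5911  0.0416  0.2773]
 [ 0.4783 -0.0514  0.2093]]
```

```bash
python3 -m jog '[[[10,19,10.5],0],[[10,19,10.5],0],[[10,19,10.5],0],[[10,19,10.5],0],[[10,19,10.5],0],[[10,19,10.5],0],[[10,19,10.5],0],[[10,19,10.5],0],[[10,19,10.5],0]]'
python3 - <<'E'
from h import *
snap('wrist','w2');s=manip.sense();print(s['t'],s['tcp_pos'])
im=cal('w2')[3][:,:,::-1]; res=np.load('plat.npy')
im=cv2.resize(im,None,fx=4,fy=4,interpolation=cv2.INTER_CUBIC)
Q=[[68.5,29.5,12],[68.5,-29.5,12],[-68.5,-29.5,0],[-68.5,29.5,0]]
uv=proj('w2',plat(res,Q));print(uv.round(1))
lo=np.maximum(uv.min(0).astype(int)-20,0);hi=uv.max(0).astype(int)+20
c=im[lo[1]*4:hi[1]*4,lo[0]*4:hi[0]*4].copy()
for p in uv: cv2.circle(c,tuple(((p-lo+.5)*4-.5).astype(int)),2,(0,0,255),-1)
print(lo,c.shape); cv2.imwrite('pics/c4.png',c)
E
```

```text
t: 2.92
tcp_pos: [0.4208, 0.0209, 0.2602]
tool_rot: [0.01, -0.707, 0.707, -0.013]
force: [0.5, 0.2, -1.0]
finger_gap: 1.003
2.9667 [0.4212402  0.02123107 0.260527  ]
[[224.2  43. ]
 [305.5  41.2]
 [293.9 169.7]
 [240.  170.8]]
[204  21] (676, 484, 3)
```

View pics/c4.png

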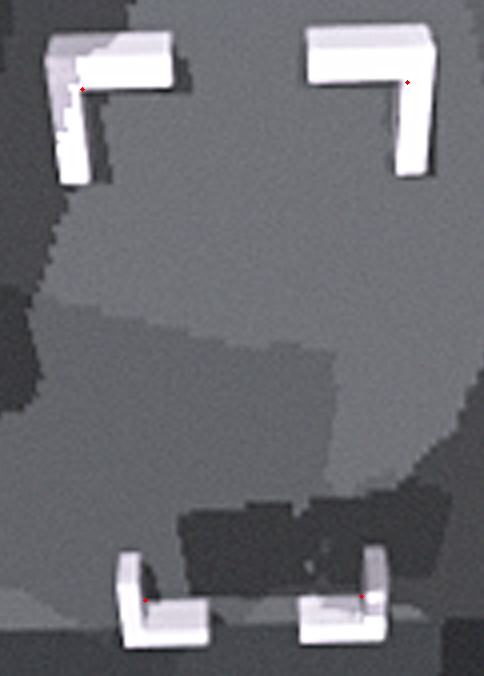

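The nest fit is good to about 0.5 mm: the model dots sit on all four inner corners. Next is the box grasp.

```bash
python3 -m jog '[[[-7,0,-32.1],0],[[-7,0,-32.1],0],[[-7,0,-32.1],0],[[-7,0,-32.1],0],[[-7,0,-32.1],0],[[-7,0,-32.1],0],[[-7,0,-32.1],0],[[-7,0,-32.1],0],[[-7,0,-32.1],0],[[-7,12,-32.1],0],[[-7,12,-32.1],0],[[-7,12,-32.1],0],[[-7,12,-32.1],0],[[-7,22,-32.1],0],[[-7,22,-32.1],0],[[-7,24.8,-32.1],0],[[-7,24.8,-32.1],0],[[-7,24.8,-32.1],0]]'
python3 - <<'E'
from h import *
s=manip.sense();print(s['tcp_pos'],s['force'],R.from_quat(s['tool_rot']).as_matrix().round(3))
snap('wrist','w3')
E
python3 -m jog '[[[0,0,0],0],[[0,0,0],0],[[0,0,0],0],[[0,0,0],0],[[0,0,0],0],[[0,0,0],0]]' 4.5 25
```

```text
t: 4.47
tcp_pos: [0.4774, 0.3452, 0.0103]
tool_rot: [0.013, -0.707, 0.707, -0.011]
force: [0.4, 1.2, 1.0]
finger_gap: 1.001
[0.47744605 0.34518133 0.01026191] [0.40892097 1.23061741 0.99743773] [[-0.999 -0.003  0.035]
 [-0.035 -0.001 -0.999]
 [ 0.003 -1.     0.001]]
t: 5.02
tcp_pos: [0.4798, 0.346, 0.0146]
tool_rot: [-0.01, 0.708, -0.706, 0.014]
force: [-0.3, -1.9, 8.4]
finger_gap: 0.601
```

```bash
python3 -m jog '[[[0,-4,0],0],[[0,-8,0],0],[[0,-12,0],0],[[0,-16,0],0],[[0,-20,0],0],[[0,-24,0],0],[[0,-26,0],0],[[0.5,-26,4],0],[[0.5,-26,8],0],[[0.5,-26,12],0],[[1,-26,16],0],[[1,-26,20],-0.01],[[1.4,-26,24],-0.02],[[1.6,-26,28],-0.02],[[1.7,-26,31],-0.02],[[1.7,-26,32.5],-0.02],[[1.7,-26,32.5],-0.02],[[1.7,-26,32.5],-0.02]]'
python3 - <<'E'
from h import *
s=manip.sense();print(s['tcp_pos'],s['force'],s['finger_gap'],R.from_quat(s['tool_rot']).as_matrix().round(3))
snap('wrist','w4');snap('side','s4')
a=cal('w4')[3][:,:,::-1];b=cal('s4')[3][:,:,::-1]
cv2.imwrite('pics/c5.png',np.hstack([cv2.resize(a,(400,300)),cv2.resize(b[130:310,160:400],(400,300))]))
E
```

```text
t: 6.52
tcp_pos: [0.4715, 0.0192, 0.2719]
tool_rot: [-0.018, 0.707, -0.707, 0.019]
force: [0.2, 1.2, -1.9]
finger_gap: 0.603
[0.47151959 0.01918276 0.27190535] [ 0.21344054  1.16057302 -1.87959299] 0.6025469148794201 [[-0.999  0.002  0.052]
 [-0.052  0.    -0.999]
 [-0.002 -1.    -0.   ]]
```

View pics/c5.png

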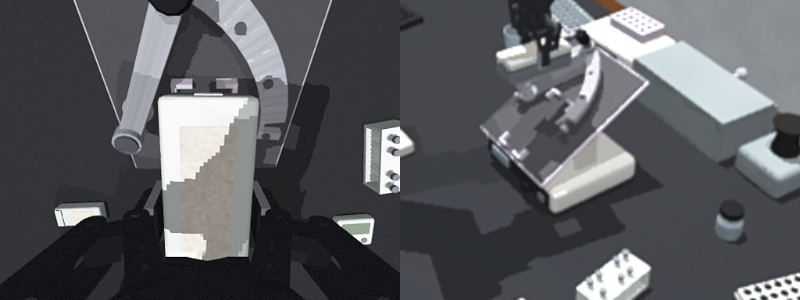

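```bash
python3 - <<'E'
from h import *
s=manip.sense();Rt=R.from_quat(s['tool_rot']).as_matrix();t=s['tcp_pos']
K,r,tv,im=cal('w4');im=cv2.resize(im[:,:,::-1],None,fx=4,fy=4,interpolation=cv2.INTER_CUBIC)
for h,col in((.0274,(0,0,255)),(-.0146,(0,255,0))):
  C=np.array([[x,-h,z] for x,z in((-.065,-.026),(-.065,.026),(.065,.026),(.065,-.026))])@Rt.T+t
  q=proj('w4',C);print(q.round(1).tolist());cv2.polylines(im,[((q+.5)*4).astype(int).reshape(-1,1,2)],True,col,1)
cv2.imwrite('pics/c6.png',cv2.resize(im[420:1400,700:1400],(560,784)) [:600])
E
```

```text
[[191.5, 124.2], [326.6, 124.0], [311.6, 383.7], [210.0, 383.9]]
[[210.8, 118.7], [310.2, 118.5], [301.6, 324.2], [221.6, 324.3]]
```

View pics/c6.png

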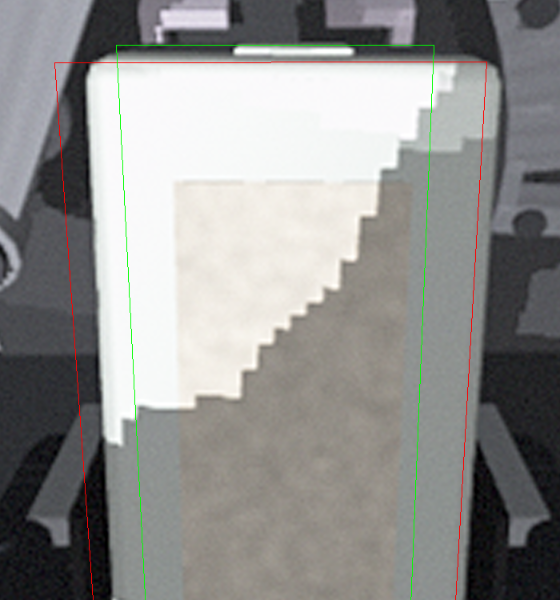

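```bash
python3 -m jog '[[[-0.3,3,-0.3],0],[[-0.3,6,-0.3],0],[[-0.3,8,-0.3],0],[[-0.3,9.2,-0.3],0],[[-0.3,9.4,-0.3],0],[[-0.3,9.4,-0.3],0],[[-0.3,9.4,-0.3],0],[[-0.3,9.4,-0.3],0]]'
python3 - <<'E'
from h import *
s=manip.sense();print(s['tcp_pos'],s['force'],R.from_quat(s['tool_rot']).as_matrix().round(3)[:,2])
snap('wrist','w5');im=cal('w5')[3][:,:,::-1]
cv2.imwrite('pics/c7.png',cv2.resize(im[50:230,160:360],None,fx=3,fy=3,interpolation=cv2.INTER_CUBIC))
E
```

```text
t: 7.28
tcp_pos: [0.4752, 0.024, 0.1772]
tool_rot: [-0.019, 0.707, -0.707, 0.021]
force: [0.6, -0.5, -2.1]
finger_gap: 0.606
[0.47524279 0.02397749 0.17715066] [ 0.55933319 -0.54102181 -2.05056647] [ 0.057 -0.998  0.   ]
```

View pics/c7.png

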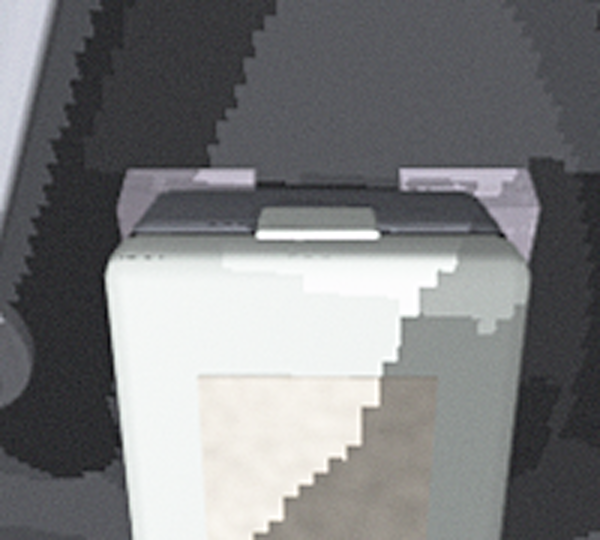

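The box's bottom edge is about 1.5 mm too far left of the nest centre: box centre at u≈319, locators at u≈328. It is also too far uphill, because a vertical descent would clip the leaning upper locators. I'll back off up and downhill, then lower and tilt the box in.

```bash
python3 -m jog '[[[0,-1.5,0],0],[[0.4,-1.5,0.2],0],[[0.7,-1.5,0.2],0],[[0.7,-0.8,0.2],0],[[0.7,0,0.2],0],[[0.7,0.5,0.2],0],[[0.7,0.8,0.2],0],[[0.7,1.0,0.2],0],[[0.7,1.0,0.2],0],[[0.7,1.0,0.2],0]]'
python3 -m jog '[[[0.1,0.3,0],0],[[0.2,0.6,0],0],[[0.3,1.0,0],0],[[0.35,1.3,0],0],[[0.37,1.6,0],0],[[0.37,1.6,0],0]]'
```

```text
t: 8.17
tcp_pos: [0.4679, 0.0205, 0.1666]
tool_rot: [-0.02, 0.707, -0.707, 0.019]
force: [-0.8, -0.6, -2.3]
finger_gap: 0.604
t: 8.67
tcp_pos: [0.4634, 0.0202, 0.1505]
tool_rot: [0.02, -0.707, 0.707, -0.019]
force: [-2.1, -1.6, 1.2]
finger_gap: 0.604
```

```bash
python3 -m jog '[[[0,0.3,0],0],[[0,0.6,0],0],[[-0.03,0.85,0],0],[[-0.05,1.1,0],0],[[-0.08,1.4,0],0],[[-0.1,1.7,0],0],[[-0.1,1.8,0],0],[[-0.1,1.8,0],0]]'
python3 - <<'E'
from h import *
s=manip.sense();print(s['tcp_pos'],s['force'],s['ft_torque'])
snap('wrist','w6');snap('side','s6')
a=cal('w6')[3][:,:,::-1];b=cal('s6')[3][:,:,::-1]
cv2.imwrite('pics/c8.png',np.hstack([cv2.resize(a[20:320,110:410],(400,400),interpolation=cv2.INTER_CUBIC),cv2.resize(b[150:250,190:290],(400,400),interpolation=cv2.INTER_CUBIC)]))
E
```

```text
t: 9.33
tcp_pos: [0.4634, 0.0202, 0.1368]
tool_rot: [0.02, -0.707, 0.707, -0.019]
force: [-13.0, -3.5, 42.0]
finger_gap: 0.604
[0.4634089  0.02021969 0.13681524] [-12.97282114  -3.46316233  41.97001278] [-0.22885533  2.10489028 -0.15668555]
```

View pics/c8.png

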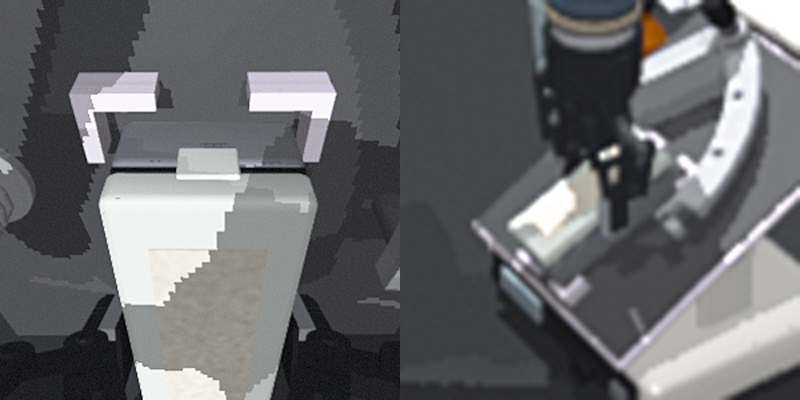

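In the wrist view the box's uphill end is about 6 mm short of the upper locators and about 1.5 mm right of centre (box u≈209, locators u≈203). It is therefore still resting on the lower locators. I'll lift it slightly, shift it uphill and left, and lower it again.

```bash
python3 -m jog '[[[0,-0.5,0],0],[[0,-0.9,-0.1],0],[[-0.3,-1.1,-0.15],0],[[-0.55,-1.2,-0.15],0],[[-0.55,-1.2,-0.15],0],[[-0.55,-0.9,-0.15],0],[[-0.55,-0.7,-0.15],0],[[-0.55,-0.5,-0.15],0],[[-0.55,-0.4,-0.15],0],[[-0.55,-0.4,-0.15],0]]'
python3 -m jog '[[[0,0.1,0],0],[[0,0.2,0],0],[[0,0.3,0],0],[[0,0.3,0],0]]'
```

```text
t: 10.27
tcp_pos: [0.4705, 0.0222, 0.1367]
tool_rot: [-0.019, 0.707, -0.707, 0.019]
force: [-3.8, -0.1, 2.0]
finger_gap: 0.604
t: 10.6
tcp_pos: [0.4706, 0.0222, 0.1346]
tool_rot: [-0.019, 0.707, -0.707, 0.019]
force: [-5.2, 0.2, 10.7]
finger_gap: 0.605
```

```bash
python3 -m jog '[[[0,0,0],0],[[0,0,0],0],[[0,0,0],0],[[0,-0.2,0],0],[[0,-1,0],0],[[0,-3,0],0],[[0,-7,0],0],[[2,-11,0],0],[[4,-12.5,0],0],[[5,-12.5,0],0],[[5,-12.5,0],0],[[5,-12.5,0],0]]' 6.8
python3 - <<'E'
from h import *
s=manip.sense();print(s['t'],s['tcp_pos'],s['force'])
snap('wrist','w7');snap('side','s7');snap('top','t7')
a=cal('w7')[3][:,:,::-1]
p=np.load('plat.npy')
print(proj('w7',plat(p,[[68.5,29.5,12],[68.5,-29.5,12],[-68.5,-29.5,12],[-68.5,29.5,12]])).round(0).tolist())
b=cal('s7')[3][:,:,::-1];c=cal('t7')[3][:,:,::-1]
u=proj('s7',plat(p,[[0,0,0]]))[0].astype(int);print(u,proj('t7',plat(p,[[0,0,0]])))
x=max(u[1]-55,0);y=u[0]-60
A=cv2.resize(a[0:240,130:390],(520,480),interpolation=cv2.INTER_CUBIC)
B=cv2.resize(b[x:x+120,y:y+70],(280,480),interpolation=cv2.INTER_CUBIC)
cv2.imwrite('pics/c9.png',np.hstack([A,B]))
E
```

```text
t: 11.6
tcp_pos: [0.4209, 0.0195, 0.2585]
tool_rot: [-0.019, 0.707, -0.707, 0.02]
force: [-0.2, -0.1, -0.7]
finger_gap: 0.795
11.6 [0.42090628 0.01949122 0.25851632] [-0.23841896 -0.09272826 -0.71789236]
[[225.0, 41.0], [307.0, 41.0], [294.0, 178.0], [238.0, 178.0]]
[242 204] [[237.47222787 201.88152898]]
```

View pics/c9.png

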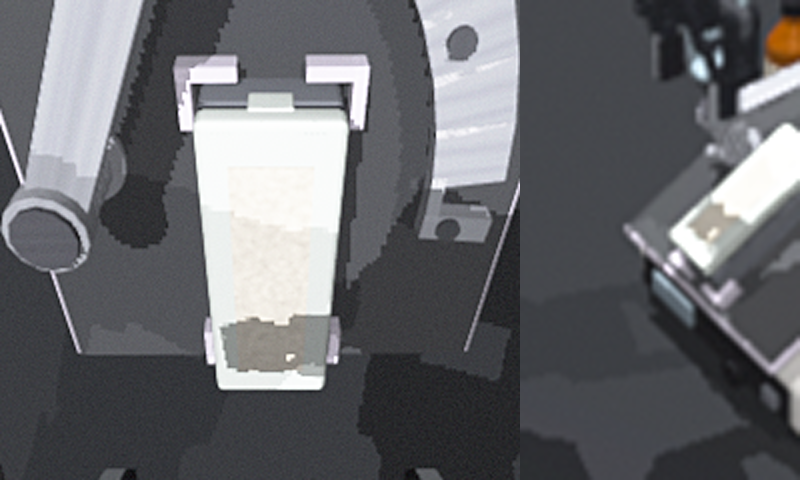

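```bash
python3 - <<'E'
from h import *
from scipy.optimize import least_squares
p=np.load('plat.npy'); obs=np.array([[227.5,55],[304.5,55],[292.5,194],[239,194]])
C=np.array([[65,26,42],[65,-26,42],[65*-1,-26,42],[-65,26,42]],float)
for dx in(0,-3):print(dx,proj('w7',plat(p,C+[dx,0,0])).round(1).tolist())
# fit x,y,normal height,pitch,yaw of the box in the platform frame (lid edge radius ~1.5mm shrunk)
Cs=C*[63.5/65,24.5/26,1]
def f(v): 
    return (proj('w7',plat(p,R.from_euler('zy',[v[3],v[4]]).apply(Cs)+np.array(v[:3])))-obs).ravel()
r=least_squares(f,[0,0,0,0,0],x_scale=[1,1,1,.02,.02]);print(r.x.round(3),r.fun.round(1))
# side view: numeric check of the lid edge overlay residual for flush vs perched on lower locators
g=cv2.cvtColor(cal('s7')[3],cv2.COLOR_RGB2GRAY).astype(np.float32);g0=cv2.GaussianBlur(g,(0,0),.7)
def edge(dx,dy,pit):
    Q=R.from_euler('y',pit).apply(C-[65,0,0])+[65+dx,dy,0]; tot=0
    for i in (0,1,2,3):
        a,b=Q[i],Q[(i+1)%4]; n=np.array([0,0,0.]);m=(a+b)/2-Q.mean(0);m/=np.linalg.norm(m)
        L=a+(b-a)*np.linspace(.1,.9,25)[:,None]
        s=[g0[tuple(np.round(proj('s7',plat(p,L+m*o)))[:, ::-1].astype(int).T)].mean() for o in(-4,4)]
        tot+=abs(s[0]-s[1])
    return tot
for pit in(-.05,0,.05,.09,.13):print(pit,max((round(edge(dx,dy,pit)),dx,dy) for dx in range(-8,6) for dy in(-2,0,2,4)))
E
```

```text
0 [[227.0, 64.0], [306.2, 64.1], [292.4, 196.8], [239.3, 196.8]]
-3 [[227.4, 68.5], [305.7, 68.6], [292.2, 198.9], [239.5, 198.8]]
[7.510e+00 2.890e-01 4.146e+00 2.000e-03 2.200e-02] [-0.2 -0.   0.2 -0.1 -0.8  0.1  0.7  0.1]
-0.05 (410, 5, 4)
0 (410, 4, -2)
0.05 (386, 2, -2)
0.09 (345, 0, -2)
0.13 (286, -3, -2)
```

```bash
python3 - <<'E'
from h import *
p=np.load('plat.npy')
for dx in(0,3.5):
  for z in(0,42): print(dx,z,proj('w7',plat(p,[[65+dx,0,z],[-65+dx,0,z]])).round(1)[:,1])
im=cal('w7')[3].mean(2)
print('col258-262 rows30-66',im[30:66,248:253].mean(1).astype(int).tolist())
print('col 240..',im[30:66,234:238].mean(1).astype(int).tolist())
print('near rows180-206',im[180:206,262:268].mean(1).astype(int).tolist())
for z in (0,12): print(z,proj('w7',plat(p,[[68.5,20,z],[-68.5,20,z],[-68.5-4,20,z]])).round(1).tolist())
E
```

```text
0 0 [ 40.2 167.9]
0 42 [ 64.1 196.8]
3.5 0 [ 35.3 165.5]
3.5 42 [ 58.7 194.4]
col258-262 rows30-66 [107, 99, 89, 93, 87, 77, 79, 80, 84, 107, 115, 103, 111, 120, 122, 120, 121, 121, 121, 121, 138, 168, 154, 66, 142, 206, 216, 219, 222, 231, 245, 253, 253, 253, 252, 251]
col 240.. [203, 204, 203, 228, 248, 250, 249, 249, 249, 251, 255, 213, 102, 117, 121, 122, 123, 125, 125, 124, 140, 166, 154, 68, 145, 209, 221, 222, 225, 232, 245, 253, 254, 253, 252, 251]
near rows180-206 [140, 136, 135, 137, 138, 128, 224, 243, 238, 238, 237, 237, 239, 252, 192, 55, 54, 60, 61, 62, 60, 62, 61, 63, 59, 61]
0 [[239.6, 35.2], [247.4, 170.3], [247.5, 173.0]]
12 [[238.6, 41.2], [246.9, 178.0], [247.1, 180.7]]
```

The lid seam, lid edge and base edge rows (53, ~61, ~38.5) match a flush box at platform x≈+1 to 2 mm, so the box is seated. Next I'll grip the knob.

```bash
python3 -m jog '[[[0,-4,0],0],[[0,-8,0],0],[[-4,-10,-0.4],0],[[-8,-10,-0.7],0],[[-12,-10,-1],0],[[-15.5,-10,-1.3],0],[[-17,-10,-1.4],0],[[-17,-10,-1.4],0],[[-17,-7,-1.4],0],[[-17,-4,-1.4],0],[[-17,-2,-1.4],0],[[-17,-1,-1.4],0],[[-17,-0.5,-1.4],0],[[-17,-0.5,-1.4],0],[[-17,-0.5,-1.4],0]]' 6.5
python3 -m jog '[[[0,0,0],0],[[0,0,0],0],[[0,0,0],0],[[0,0,0],0],[[0,0,0],0],[[0,0,0],0]]' 1.5 60
python3 -c "
from h import *
s=manip.sense();print(s['tcp_pos'],s['force'],s['ft_torque'],s['finger_gap'],R.from_quat(s['tool_rot']).as_matrix().round(3)[:,2])"
```

```text
t: 13.0
tcp_pos: [0.5903, 0.0426, 0.2647]
tool_rot: [0.019, -0.707, 0.707, -0.02]
force: [0.3, -0.2, 0.4]
finger_gap: 0.761
t: 13.5
tcp_pos: [0.5901, 0.0431, 0.2651]
tool_rot: [-0.019, 0.707, -0.707, 0.02]
force: [-1.5, 0.8, 6.7]
finger_gap: 0.269
[0.59005589 0.0430926  0.26512189] [-1.45970176  0.78501115  6.65402504] [0.33149129 0.19549362 0.02648771] 0.26935721588364125 [ 0.055 -0.998 -0.   ]
```

```bash
python3 -m jog '[[[0,0,0],0],[[0.25,-0.4,0],0],[[0.5,-0.87,0],0],[[0.75,-1.3,0],0],[[0.95,-1.65,0],0],[[0.95,-1.65,0],0],[[0.95,-1.65,0],0]]' 1.5 75
python3 -c "
from h import *
s=manip.sense();print(s['tcp_pos'],s['force'],s['ft_torque'],s['finger_gap'])"
```

```text
t: 14.08
tcp_pos: [0.5809, 0.0424, 0.2806]
tool_rot: [-0.019, 0.707, -0.707, 0.02]
force: [5.6, 3.3, -2.8]
finger_gap: 0.265
[0.58092256 0.04244877 0.28062188] [ 5.55095855  3.30977453 -2.84321007] [ 4.57416619e-01 -7.95236830e-01  5.31535561e-04] 0.2645751388022717
```

```bash
python3 -m jog '[[[0.52,0.3,1.16],0],[[1.13,0.65,2.26],0],[[1.82,1.05,3.3],0],[[2.59,1.49,4.27],0],[[3.42,1.98,5.15],0],[[4.32,2.49,5.95],0],[[5.27,3.05,6.65],0],[[6.28,3.62,7.26],0],[[7.33,4.23,7.76],0],[[8.41,4.85,8.15],0]]'
python3 -c "
from h import *
s=manip.sense();p=np.load('plat.npy');M=(R.from_euler('z',p[3])*R.from_euler('y',-T30)).as_matrix();print((M.T@(s['tcp_pos']+[0,0,.0187]-p[:3])*1000).round(1),(M.T@s['force']).round(1),s['finger_gap'])"
```

```text
t: 14.92
tcp_pos: [0.5017, -0.0439, 0.232]
tool_rot: [-0.018, 0.707, -0.707, 0.02]
force: [6.6, 3.2, -2.3]
finger_gap: 0.265
[ 76.3 -65.8 101.9] [ 4.7  2.8 -5.3] 0.26539232883824465
```

```bash
python3 -m jog '[[[1.11,0.65,0.28],0],[[2.22,1.29,0.45],0],[[2.8,1.62,0.5],0],[[3.36,1.95,0.51],0],[[3.36,1.95,0.51],0],[[3.36,1.95,0.51],0],[[3.36,1.95,0.51],0]]'
python3 -c "
from h import *
s=manip.sense();p=np.load('plat.npy');M=(R.from_euler('z',p[3])*R.from_euler('y',-T30)).as_matrix();print((M.T@(s['tcp_pos']+[0,0,.0187]-p[:3])*1000).round(1),(M.T@s['force']).round(1),s['finger_gap'])"
```

```text
t: 15.5
tcp_pos: [0.4693, -0.0508, 0.213]
tool_rot: [0.017, -0.707, 0.707, -0.021]
force: [7.6, 3.5, -2.1]
finger_gap: 0.267
[ 38.5 -71.  101.8] [ 5.6  3.1 -5.7] 0.2667869303344029
```

```bash
python3 -m jog '[[[0.1,0.05,0],0],[[-0.1,0.4,0],0],[[-0.3,0.75,0],0],[[-0.5,1.1,0],0],[[-0.7,1.43,0],0],[[-0.85,1.7,0],0],[[-0.85,1.7,0],0],[[-0.85,1.7,0],0]]'
python3 -c "
from h import *
s=manip.sense();p=np.load('plat.npy');M=(R.from_euler('z',p[3])*R.from_euler('y',-T30)).as_matrix();print((M.T@(s['tcp_pos']+[0,0,.0187]-p[:3])*1000).round(1),(M.T@s['force']).round(1),s['finger_gap'])"
```

```text
t: 16.17
tcp_pos: [0.4766, -0.0504, 0.1966]
tool_rot: [0.019, -0.707, 0.707, -0.02]
force: [2.2, 1.8, 6.5]
finger_gap: 0.269
[ 36.5 -71.   84. ] [5.2 1.7 4.5] 0.2687072228164768
```

```bash
python3 -m jog '[[[0,0,0],0],[[0,0,0],0],[[0,0,0],0],[[0,0,0],0],[[0,-1,0],0],[[0,-4,0],0],[[0,-8,0],0],[[0,-11,0],0],[[0,-14,0],0],[[3,-16,0],0],[[6,-17,0],0],[[6,-17,0],0],[[6,-17,0],0]]' 5.0
python3 - <<'E'
from h import *
s=manip.sense();print(s['t'],s['tcp_pos'],s['force'])
for n in('wrist','top','side'): snap(n,n+'9')
p=np.load('plat.npy')
b=np.array([[65,26,42],[65,-26,42],[-65,-26,42],[-65,26,42]])+[1,1,0]
K={'knob top':[33,-71,93],'knob mid':[33,-71,78],'knob top if on plate':[33,-71,103],'pivot':[35,78,62]}
for n in('wrist9','top9','side9'):
    for k,v in K.items(): print(n,k,proj(n,plat(p,[v]))[0].round(1))
    im=cal(n)[3];u=proj(n,plat(p,[K['knob mid']]))[0].astype(int)
    g=im.max(2).astype(int);d=20 if n=='wrist9' else 10
    w=g[max(u[1]-d,0):u[1]+d,max(u[0]-d,0):u[0]+d]<45
    nl,l,st,c=cv2.connectedComponentsWithStats(w.astype(np.uint8))
    print([(x.tolist(),(y+[max(u[0]-d,0),max(u[1]-d,0)]).round(1).tolist()) for x,y in zip(st[1:],c[1:]) if x[4]>15])
    im=im[:,:,::-1]; x,y=max(u[1]-75,0),max(u[0]-100,0)
    cv2.imwrite(f'pics/f_{n}.png',cv2.resize(im[x:x+150,y:y+200],None,fx=3,fy=3,interpolation=cv2.INTER_CUBIC))
a=[cv2.resize(cv2.imread(f'pics/f_{n}.png'),(400,300)) for n in('wrist9','side9')];cv2.imwrite('pics/c10.png',np.hstack(a))
E
```

```text
t: 17.25
tcp_pos: [0.4148, -0.0535, 0.3659]
tool_rot: [0.019, -0.707, 0.707, -0.019]
force: [-0.1, -0.2, 0.8]
finger_gap: 0.586
17.25 [ 0.4148448  -0.05352754  0.36592944] [-0.14111814 -0.15981507  0.83668385]
wrist9 knob top [264.2 123.3]
wrist9 knob mid [264.2 114.8]
wrist9 knob top if on plate [264.1 129.4]
wrist9 pivot [119.1 104.4]
[([9, 1, 25, 32, 529], [265.0, 109.9])]
top9 knob top [257.6 203.1]
top9 knob mid [257.4 201.4]
top9 knob top if on plate [257.7 204.3]
top9 pivot [214.6 200.4]
[]
side9 knob top [251.3 192.1]
side9 knob mid [253.3 194.9]
side9 knob top if on plate [249.9 190.2]
side9 pivot [229.3 175.2]
[([8, 7, 8, 8, 46], [255.1, 194.4])]
```

```bash
python3 -m jog '[[[0,0,0],0],[[0,0,0],0],[[0,0,0],0],[[0,0,0],0],[[0,0,0],0],[[0,0,0],0]]'
python3 - <<'E'
from h import *
snap('wrist','w10');p=np.load('plat.npy')
im=cal('w10')[3];w=(im.max(2)<45)[95:135,244:284].astype(np.uint8);n,l,st,c=cv2.connectedComponentsWithStats(w);print(st[1:].tolist(),c[1:]+[244,95])
for x in(33,35,37):
  print(x,[ (lambda q:(q.min(0).round(1).tolist(),q.max(0).round(1).tolist()))(np.vstack([proj('w10',plat(p,[[x+12.5*np.cos(t),-71+12.5*np.sin(t),z+h] for t in np.linspace(0,6.28,30)])) for z in(63,93)])) for h in(0,10)])
g=im.mean(2)
for y in(0,15,-15):
  f=proj('w10',plat(p,[[66,y,42],[-64,y,42]]));print(y,f.round(1).tolist())
  for q in f: q=q.round().astype(int);print(g[q[1]-8:q[1]+9,q[0]-1:q[0]+2].mean(1).astype(int).tolist())
f=proj('w10',plat(p,[[-25,27,42],[-25,-25,42]])).round().astype(int);print(f.tolist());
for q in f:print(g[q[1],q[0]-8:q[0]+9].astype(int).tolist())
E
```

```text
t: 17.9
tcp_pos: [0.4161, -0.0535, 0.3652]
tool_rot: [-0.02, 0.707, -0.707, 0.019]
force: [0.3, -0.0, -0.1]
finger_gap: 0.588
[[9, 1, 25, 32, 521]] [[265.03838772 110.97888676]]
33 [([251.2, 96.6], [277.3, 135.2]), ([250.9, 101.8], [277.6, 141.4])]
35 [([251.1, 94.8], [277.4, 133.5]), ([250.8, 100.0], [277.7, 139.7])]
37 [([251.1, 92.9], [277.5, 131.8]), ([250.7, 98.1], [277.8, 138.0])]
0 [[193.1, 66.9], [210.5, 164.8]]
[237, 230, 255, 255, 231, 238, 252, 255, 255, 255, 253, 250, 250, 250, 250, 251, 251]
[254, 254, 254, 254, 255, 255, 254, 77, 63, 68, 74, 68, 64, 61, 65, 64, 65]
15 [[178.0, 66.9], [199.2, 164.7]]
[202, 135, 143, 232, 243, 243, 252, 255, 255, 255, 254, 254, 254, 254, 254, 253, 251]
[254, 254, 254, 254, 255, 255, 255, 70, 56, 63, 64, 63, 66, 63, 64, 62, 63]
-15 [[208.1, 66.9], [221.9, 164.8]]
[201, 139, 133, 218, 236, 237, 252, 255, 255, 255, 254, 254, 254, 254, 254, 254, 254]
[252, 252, 254, 254, 255, 255, 254, 71, 60, 63, 64, 63, 62, 63, 65, 65, 64]
[[184, 141], [227, 141]]
[102, 102, 104, 99, 100, 98, 100, 93, 89, 255, 255, 252, 251, 251, 251, 251, 251]
[250, 250, 250, 250, 251, 253, 249, 209, 142, 99, 67, 67, 68, 57, 46, 136, 165]
```

Nothing moved between the two frames. The knob is at the locked position at its fully-down height, and the lid edges match a flush box, so I'm handing in.

```bash
python3 -c "
from station import workorder;print(workorder.sign_off())"
```

```text
the job is handed in; nothing more can be done
None
```

The slide box is in the nest on the rocker and the retaining arm is locked across it. I handed the job in at about 18 s on the clock, with the gripper well clear.

**Box:** I gripped it across its width and lowered it so that the slope tilted it in the grip. The first try left it resting on the lower locators, with 42 N of reaction at the wrist. I lifted it, moved it about 5 mm uphill and 1.5 mm left, and lowered it again.
- After release, the rows of its lid and base edges in the wrist image matched a flush box at about x = +1 to 2 mm. This was unchanged after the arm was locked.
- An earlier fit had suggested a raised box, because I had taken the lid's side face for its top edge. The pixel profile resolved this. A rough edge-contrast scan of the side view also did not suggest a raised lower end, but it was too coarse to prove the fit.

**Arm:** I lifted the knob about 18 mm, swung it 65 degrees and lowered it. Its height above the mat ended the same as when parked (84.0 mm at the grip), so the plunger is fully down in the lock notch. After release the knob stayed at the lock position in two wrist images about 0.7 s apart, within 1 pixel.

**Limits of the checks:** The 12 pictures ran out before the last look, so the final state was checked from pixel measurements only. The measured knob outline in the wrist image was about 5 rows shorter than predicted. I put that down to a bright top edge, and the lower end of the outline rules out a raised plunger. I didn't touch the other things on the bench.

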